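Take the filter cassette out of the finds microscope

ROBOT

A 6-joint arm with a two-finger parallel gripper is mounted at the origin on the work surface. World frame = base frame: x ahead of the robot, y to its left, z up, the work surface at z = 0. Lengths are in mm, angles in degrees, forces in N, time in s.
With the tool pointing down it reaches from about 350 to 850 mm from the base axis. Payload 8.1 kg.
Tool frame: the origin (TCP) lies midway between the tips of the shut fingers; the grasp point (between the pads) lies 19 mm behind it; z points along the fingers, y is the line along which they close (so a half turn about z gives the same grasp; the last joint's range is limited). The gripper opens to 85 mm and grips with 20 to 120 N. Pads are 22 mm wide; open, the fingers measure 114 mm over their backs; the gripper's body (76 mm by 85 mm) begins 54 mm behind the grasp point. The pads swing forward as they close: fully open they stand 13 mm farther back than shut.
Start: joints at [64.263, 7.471, 85.268, -0, 87.261, -4.893], TCP at [213.476, 560.744, 231.292] pointing down, gripper open.
Joint ranges: [-169.43, 169.43], [-51.17, 129.36], [1.28, 143.12], [-76.62, 256.62], [0, 156.53], [-152.29, 152.29]. Speed limits (degrees/s): [136.94, 136.94, 159.86, 180, 180, 180].

INTERFACE

Orientations are given as [roll, pitch, yaw] about the fixed x, y, z axes, in that order (R = Rz(yaw) Ry(pitch) Rx(roll)).
In Python, from bench import sense, snapshot, camera_params, hand_in, masks_of, pinpoint gives the robot as it stands.
- The arm moves only by the tool step_arm, never from a script. Its argument "targets" is a list of rows, each an object with "angular": the turn, a rotation vector about the tool's x, y, z scaled (see below), a list of three; "dp": the shift along the tool's x, y, z scaled (see below), a list of three; "fingers": the closure, from 0 (fully open) to 1 (shut). A call has exactly 8 rows; each row is the pose to reach, as a shift and turn from the pose commanded when the call began, along the tool's axes at that moment, turning the shorter way round; what a row does not reach only later rows make up. The controller multiplies each number of a shift by 0.2 m and each number of a turn by 180 degrees. A row lasts 1/8 s, in which the tool goes at most 62.5 mm and 10.7 degrees, less where a joint would pass 70% of its speed; a pose out of reach is approached as far as the arm can. A call with a number of a shift or a turn outside -1 to 1 is refused whole. A call with a gripper value outside its range is refused whole. The fingers move at their own pace and stop on an object; "newtons" is the grip in N (left out, the last holds). Time passes only in rows, so rows that repeat a pose let the fingers close, or fill a call up. It gives the time, the measured TCP pose, the force, the opening and the grip force at its end, in the units of the state.
- sense(): the state, without advancing time (a new reading comes with each control period).
- snapshot(name): name is "side" or "top"; returns the picture (420x560x3 uint8, blue, green, red); there is no depth.
- camera_params(name): a dict with "vfov" (degrees; the focal length in pixels is half the picture's height over the tangent of half this angle, whatever the lens; pixels are square), "cx", "cy" (the principal point, pixels), "R" (3x3) and "t" (3): a world point X has camera coordinates R X + t. Camera axes: x right, y down, z forward; pixel columns grow to the right and rows downward; lengths in mm; the calibration is good to about 2 mm. A picture is of the moment at which its call begins. camera_params takes no time and is no camera call.
- hand_in(): hands the job in; it is judged then, once.
Trained networks look in the newest picture that a camera, given by its name, has taken for a name from the list of things; names that differ only in an ending like _2 or _b are one class to them, and where a whole thing is asked for, a point or a joint stands for the part that bears it (a point fixed in the world has none). Each returns a list of dicts, best first, with "conf" (0 to 1); they miss things now and then, are a little off and sometimes report something else, mostly with a low value. They report only what shows in the picture. A call takes as long as a camera call.
- masks_of(camera, label): "pixels" (420x560 bool, what is visible of it) and "at" ([column, row] in pixels, amid what is visible of it).
- pinpoint(camera, label): "at" ([column, row] in pixels: a listed point, or the origin of a listed thing).
The state is a dict: "time": time; "joint_pos": joint angles; "qd": joint speeds; "joint_efforts": joint torques, N m; "tool_pos": TCP position; "tcp_rot": TCP orientation; "ft_force": force on the tool from outside, world axes, zero at the start; "wrist_torque": the same for the moment, N m; "finger_gap": finger opening in mm; "grip_force": force on a finger pad.
Only numpy, scipy, OpenCV 4.12 (cv2) and the standard library are available. Lean on these libraries where they do the work, as an engineer would, in place of code of your own. Each camera call takes 0.05 s, during which the arm holds its last target. There are 200 camera calls.

TASK

Take the orange filter cassette out of the microscope: squeeze the red latch tab on the grip of the filter slide, draw the slide out to its loading stop and let the latch click home there by itself. Then, instead of pulling the cassette straight up, rock it well over sideways so that it comes off its two spring clips one after the other, and set it down gently, lug upward, flat in the empty filter tray. Do not drop it, leave the slide latched at its loading stop, and leave everything else in its place.

Things in the scene. Friction and masses are not known exactly. Their poses are not given: they have to be found in the camera images.
- scope: White stereo microscope, fixed. Origin: on the desk below its light path; z up; front = its -x side. Foot 200 mm wide, x -130 to 170 mm, 28 mm high. Its filter housing (110 mm wide, z 150 to 215 mm) and the zoom body above have their front face at x = -36 mm; the slide comes out of the housing's front.
- head (a point): Middle of the lower front edge of the microscope's tube head, 330 mm up, 125 mm in front of the light path; the head is 105 mm wide and 55 mm high, the eyepieces above reach 50 mm farther. It overhangs grip and cassette, so a gripper pointing straight down does not fit there: tilt the tool 30 to 45 degrees, its body leaning out to the front.
- slide (a joint): Filter slide (aluminium plate, black grip): travel in m out of the housing, to the microscope's front (-x of grip). Starts at 0, latched. The loading stop is the only other detent, at 0.069 to 0.083 (set differently on each instrument, unmarked: feel for it); the slide ends at 0.087. Friction about 2 N; 1 mm of play when latched.
- tab (a joint): Red latch tab: 0 sprung out, 0.007 m flush. Spring 6.5 N at 0, 10 N fully in. At a detent the slide is locked until the tab is over 6 mm in. Let go between detents, the tab stays 5 to 6 mm in (its pawl rides on a land) and springs out by itself when the slide is drawn over the detent, which then stops the slide.
- grip (a point): Centre of the slide's black grip, moves with it; x to the microscope's back, z up, y to the left as one looks along x. Between two flanges the grip is a waist, x -22 to 22 mm, z -13 to 13 mm (free air below). Its left flank is at y = 17 mm; the tab's face in its right flank at y = -24 mm sprung out, -17 mm pressed: 41 mm wide free, 34 mm squeezed.
- tab_face (a point): Centre of the outer face of the red latch tab (38 mm long, 17 mm high) in the grip's right (-y) flank. It is pressed towards +y, as by squeezing the grip across between two fingers.
- flange (a point): Middle of the upper front edge of the grip's front flange (x -30 to -22 mm, y -36 to 36 mm, z -15 to 9 mm of grip). Fingers standing 52 mm open in the waist, clear of the tab, can draw the slide out by it. The rear flange: x 22 to 30, y -28 to 28, z up to 7 mm.
- cassette: Orange filter cassette: black frame 88 x 42 x 16 mm, round amber glass, upright orange lug; about 90 g. Origin: underside below the glass centre; x along its length, z up; frame x -62 to 26 mm. It starts on the slide, axes as grip, origin 100 mm behind and 2 mm below the grip centre. Its rear is under the housing roof until the slide is at the loading stop.
- lug (a point): On the axis of the cassette's orange lug, 40 mm above the cassette's underside, 6 mm below the lug's top. The lug is 20 mm (x) by 16 mm (y), stands 30 mm above the frame (16 to 46 mm above the underside) and is centred at x = -50 mm of the cassette.
- clip_left (a joint): Spring clip that holds a bead on the cassette's +y side: 0 closed, 1 to 2 mm as the bead passes. A side is free 8 mm up. A straight pull (about 20 N) fights both clips at once; to free this side alone (under 10 N), turn the cassette 10 to 14 degrees about its other lower long edge (y = -18 mm of the cassette), then turn it level again about the raised side.
- clip_right (a joint): The same on the -y side (pivot for this side: the lower long edge at y = +18 mm).
- tray_empty: Grey open filter tray, empty; fixed; outside 160 (x) x 84 (y) x 20 mm, walls 4 mm, floor 4 mm thick. Origin: centre of its underside.
- tray_full: The same kind of tray, holding the green cassette.
- green_cassette: Cassette of the same shape with a green lug, lying in the other tray; stays there.
- buckle: Bronze buckle 54 x 50 x 6 mm under examination on the microscope's stage; stays there.
- jar: Open glass jar, 66 mm across, 85 mm high; origin centre of underside.
- jar_lid: Blue jar lid, 72 mm across, 13 mm high; origin centre of underside.
- spray: Blue spray bottle, 50 mm across, 190 mm high; origin centre of underside.
- brush: Brush, 190 mm long, lying along its x.
- sherd: Terracotta potsherd about 100 x 55 x 8 mm.

How it is judged:
By the outcome, as a careful person would: the job done as asked, in the order asked, and still so for the second after the job is handed in, with the robot touching nothing.
It also fails if it takes over 58 s, if anything falls off the work surface, if the arm or the gripper's body presses on something with over 40 N, if the wrist force passes 120 N, or if a joint passes its speed limit or range.

## Working session

There is one attempt and no reset: what is moved stays moved. The work goes in short steps, Python scripts to look and compute and a tool call to move; the robot and the scene stay as the last step left them, time stands still between calls to the robot, and variables do not carry over. Pictures are saved under pics/ and viewed, at most 10 in all, crops included, and the job is handed in when it is done.

Besides the shell and the picture viewer there is one more tool, called after "Emit:" by a JSON object that holds its "api" and its "payload", one argument or row to a line. step_arm: Moves the arm, as the interface text tells. Its arguments: {"type":"object","properties":{"targets":{"type":"array","items":{"type":"object","properties":{"angular":{"type":"array","items":{"type":"number","minimum":-1,"maximum":1}},"dp":{"type":"array","items":{"type":"number","minimum":-1,"maximum":1}},"fingers":{"type":"number"}}}},"newtons":{"type":"number"}},"required":["targets"]}

```bash
ls; mkdir -p pics; cat > h.py <<'E'
import numpy as np, cv2
from bench import *
from scipy.spatial.transform import Rotation as Ro
def cam(n):
    p=camera_params(n);f=210/np.tan(np.radians(p['vfov'])/2)
    return f,p['cx'],p['cy'],np.array(p['R']),np.array(p['t'])
def proj(n,X):
    f,cx,cy,R,t=cam(n);c=R@np.array(X,float)+t
    return np.array([cx+f*c[0]/c[2],cy+f*c[1]/c[2]])
def ray(n,uv):
    f,cx,cy,R,t=cam(n)
    d=R.T@np.array([(uv[0]-cx)/f,(uv[1]-cy)/f,1]);return -R.T@t,d/np.linalg.norm(d)
def atz(n,uv,z):
    o,d=ray(n,uv);return o+d*(z-o[2])/d[2]
def tri(a,b):
    (o,d),(p,e)=ray('side',a),ray('top',b)
    s=np.linalg.lstsq(np.c_[d,-e],p-o,rcond=None)[0]
    A,B=o+s[0]*d,p+s[1]*e
    return (A+B)/2,np.linalg.norm(A-B)
def pp(c,l):
    r=pinpoint(c,l);return [(np.round(x['at'],1).tolist(),round(x['conf'],2)) for x in r[:3]]
E
python3 - <<'E'
from h import *
for n in('side','top'):
    cv2.imwrite(f'pics/{n}0.png',snapshot(n))
    f,cx,cy,R,t=cam(n);print(n,f,-R.T@t,R[2])
for l in['scope','head','grip','tab_face','flange','cassette','lug','tray_empty','tray_full','green_cassette','jar','spray','buckle']:
    a,b=pp('side',l),pp('top',l);print(l,a,b,end=' ')
    if a and b:
        X,e=tri(a[0][0],b[0][0]);print(X.round(1),round(e,1),end='')
    print()
s=sense();print({k:np.round(v,2).tolist() for k,v in s.items()})
E
```

```text
pics
side 510.5083543618438 [  291.84399833 -1176.36540115   881.65340957] [ 0.18452838  0.86124693 -0.47350079]
top 498.5734384380388 [ 333.37455423   34.35325088 1467.39351542] [ 0.16404951  0.0027191  -0.98644836]
scope [([294.0, 236.0], 0.7), ([348.7, 312.7], 0.61)] [([225.1, 196.9], 0.82)] [612.6 190.5  -1.4] 19.7
head [([369.3, 352.3], 0.6), ([299.7, 158.6], 0.56)] [([270.1, 177.5], 0.95)] [ 814.2   51.8 -417.3] 113.1
grip [([292.8, 202.8], 0.75)] [([260.2, 187.4], 0.67), ([352.3, 219.8], 0.31)] [592.1  80.8 183.9] 6.5
tab_face [([299.0, 155.4], 0.16)] [] 
flange [([295.4, 208.4], 0.71)] [([272.7, 191.4], 0.62)] [587.2  47.2 183.2] 3.6
cassette [([295.0, 192.9], 0.44)] [] 
lug [([290.7, 186.5], 0.58)] [([269.4, 190.2], 0.39)] [575.2  55.  249.7] 0.0
tray_empty [([275.7, 370.4], 0.56)] [([409.8, 246.1], 0.73)] [ 461.2 -357.3   -2.1] 4.8
tray_full [([284.2, 318.6], 0.8)] [([351.7, 226.9], 0.59), ([406.6, 174.6], 0.53)] [ 515.8 -187.    -5.3] 5.2
green_cassette [([293.0, 316.8], 0.77)] [([351.5, 219.6], 0.68)] [ 538.3 -186.4   -3.4] 3.6
jar [([382.1, 316.2], 0.77)] [([366.5, 151.9], 0.67)] [ 753.4 -234.4    4.7] 13.4
spray [([367.6, 354.0], 0.63)] [([408.5, 174.2], 0.75)] [ 677.5 -356.7    9. ] 1.4
buckle [([295.1, 228.9], 0.43)] [] 
{'time': 1.4, 'joint_pos': [64.26, 7.47, 85.27, 0.0, 87.26, -4.89], 'qd': [-0.04, -0.03, 0.04, 0.11, 0.03, 0.02], 'joint_efforts': [0.0, -56.93, -50.09, -0.0, 0.0, -0.0], 'tool_pos': [213.47, 560.74, 231.3], 'tcp_rot': [-180.0, -0.0, 159.15], 'ft_force': [-0.36, -0.51, -0.43], 'wrist_torque': [-0.01, -0.05, -0.03], 'grip_force': 0.0, 'finger_gap': 85.34}
```

View pics/side0.png

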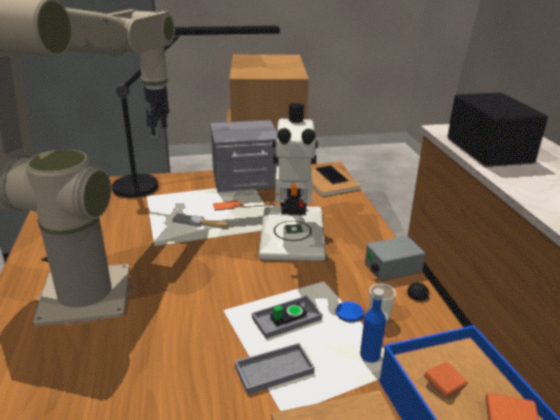

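View pics/top0.png

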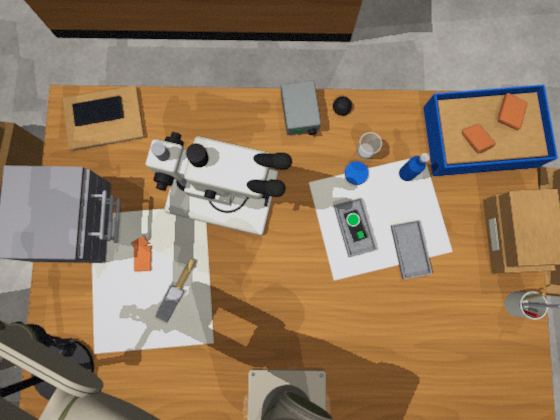

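The side picture shows the microscope at (293,200) facing this camera, with the lug and red tab at about (295,195), and the empty tray at (275,368). In the top picture the scope faces right, with the trays at (352,227) and (410,249). Next I fit the poses.

```bash
cat > fit.py <<'E'
from h import *
from scipy.optimize import least_squares
print(camera_params('top').keys())
obs=[]
M={'scope':(0,0,0),'head':(-125,0,330),'grip':(-100,0,None,0),'flange':(-130,0,None,9),'lug':(-50,0,None,38),'tab_face':(-100,-24,None,0)}
for n in('side','top'):
    snapshot(n)
    for l in M:
        for x in pinpoint(n,l): obs.append((n,l,np.array(x['at']),x['conf']))
def mp(l,zg):
    m=M[l];return np.array([m[0],m[1],m[2] if len(m)==3 else zg+m[3]],float)
def W(p,X):
    c,s=np.cos(p[2]),np.sin(p[2]);return np.array([p[0]+c*X[0]-s*X[1],p[1]+s*X[0]+c*X[1],X[2]])
def res(p): return np.concatenate([(proj(n,W(p,mp(l,p[3])))-uv)*c**.5 for n,l,uv,c in obs]+[[(p[3]-180)/5]])
r=least_squares(res,[610,190,np.radians(79),182],loss='cauchy',f_scale=2)
p=r.x;print(p[:2].round(1),np.degrees(p[2]).round(2),p[3].round(1))
for n,l,uv,c in obs: print(n,l,uv.round(1),round(c,2),(proj(n,W(p,mp(l,p[3])))-uv).round(1))
np.save('p.npy',p)
# overlay
S=snapshot('side');T=snapshot('top')
boxes=[((-130,170),(-100,100),(0,28)),((-36,-35),(-55,55),(150,215)),((-125,-60),(-52.5,52.5),(330,385)),((-130,-122),(-36,36),(p[3]-15,p[3]+9)),((-60,-40),(-8,8),(p[3]+14,p[3]+44))]
for n,I in(('side',S),('top',T)):
    k=4;u0=np.array([240,90] if n=='side' else [150,120]);
    I=cv2.resize(I[u0[1]:u0[1]+150,u0[0]:u0[0]+140 if n=='top' else u0[0]+110],None,fx=k,fy=k,interpolation=cv2.INTER_CUBIC)
    for i,b in enumerate(boxes):
        C=np.array([[x,y,z] for x in b[0] for y in b[1] for z in b[2]])
        P=[((proj(n,W(p,c))-u0+.5)*k).astype(int) for c in C]
        for a in range(8):
            for d in(1,2,4):
                if not a&d: cv2.line(I,tuple(map(int,P[a])),tuple(map(int,P[a|d])),[(0,255,255),(255,0,255),(0,255,0),(255,255,0),(255,0,0)][i],1)
    cv2.imwrite(f'pics/ov_{n}.png',I)
# trays
for l in('tray_empty','tray_full'):
    for n in('side','top'):
        m=masks_of(n,l)
        if m:
            c,_=cv2.findContours(m[0]['pixels'].astype(np.uint8),0,2);c=max(c,key=cv2.contourArea)[:,0]
            q=np.array([atz(n,u,20 if n=='top' else 10)[:2] for u in c],np.float32)
            print(l,n,m[0]['conf'],cv2.minAreaRect(q))
E
python3 fit.py; python3 -c "
import cv2,numpy as np
a=cv2.imread('pics/ov_side.png');b=cv2.imread('pics/ov_top.png')
cv2.imwrite('pics/ov.png',cv2.resize(np.hstack([a,b]),(800,480)))"
```

```text
dict_keys(['vfov', 'cx', 'cy', 'R', 't'])
[610.1 182.1] 80.1 170.6
side scope [296.9 239.8] 0.91 [-6.1 -2.3]
side head [296.2 157.9] 0.89 [-0.2  1. ]
side grip [293.4 205.9] 0.96 [0.4 0.2]
side flange [293.5 211.9] 0.92 [ 0.9 -3.4]
side lug [292.7 186.5] 0.45 [0.7 0.2]
side lug [294.5 212.1] 0.17 [ -1.1 -25.4]
side tab_face [293.9 238.3] 0.52 [  8.2 -32.1]
top scope [228. 195.] 0.93 [ 0.3 -0.6]
top head [267.7 177.1] 0.57 [-0.4  0.7]
top grip [259.3 185.9] 0.43 [-0.2  3.4]
top flange [269.4 190.5] 0.58 [0.8 0.2]
top flange [361.  149.3] 0.18 [-90.8  41.4]
top lug [365.9 148.9] 0.71 [-126.3   34. ]
tray_empty side 0.67 ((456.32769775390625, -356.605224609375), (170.5290069580078, 104.16232299804688), 10.985963821411133)
tray_empty top 0.75 ((455.61602783203125, -356.2773132324219), (162.4462890625, 92.15422058105469), 10.80896282196045)
tray_full side 0.97 ((517.9171142578125, -193.48092651367188), (172.1461639404297, 105.93409729003906), 16.984079360961914)
tray_full top 0.79 ((516.6768798828125, -192.79689025878906), (161.17955017089844, 88.99516296386719), 15.612493515014648)
```

View pics/ov.png

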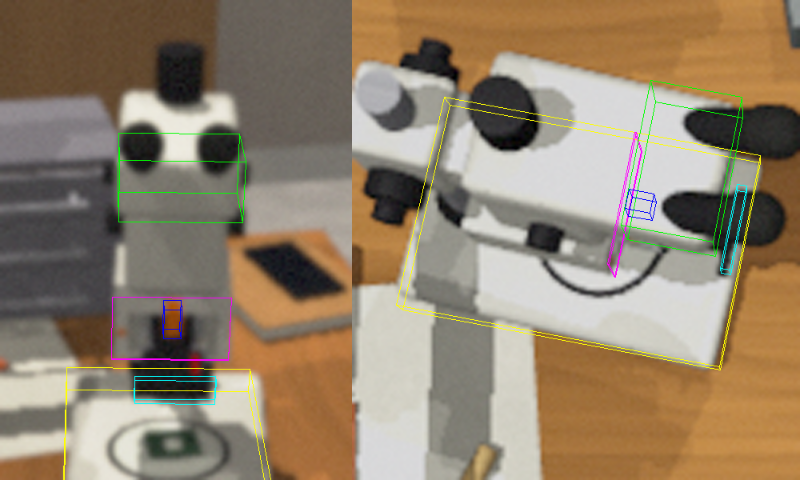

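The overlay fits well in the top view. In the side view the lug is at (172,320) and the flange at (175,390). I repeat it a few times to average out noise and get the height.

```bash
cat > fit2.py <<'E'
from h import *
from scipy.optimize import least_squares
M={'scope':(0,0,0),'head':(-125,0,330),'grip':(-100,0,None,0),'flange':(-130,0,None,9),'lug':(-50,0,None,38)}
obs=[('side','scope',(296.9,239.8)),('side','scope',(294,236)),('top','scope',(228,195)),('top','scope',(225.1,196.9)),('side','head',(296.2,157.9)),('side','head',(299.7,158.6)),('top','head',(267.7,177.1)),('top','head',(270.1,177.5)),
('side','grip',(293.4,205.9)),('side','grip',(292.8,202.8)),('side','flange',(293.5,211.9)),('side','flange',(295.4,208.4)),('top','flange',(269.4,190.5)),('top','flange',(272.7,191.4)),('top','grip',(259.3,185.9)),('top','grip',(260.2,187.4)),('side','lug',(292.7,186.5)),('side','lug',(290.7,186.5))]
for k in range(3):
  for n in('side','top'):
    I=snapshot(n)
    for l in (['scope','head','grip','flange']+(['lug'] if n=='side' else [])):
        for x in pinpoint(n,l)[:1]: obs.append((n,l,np.array(x['at'])))
    if n=='side' and k==0:
        H=cv2.cvtColor(I,cv2.COLOR_BGR2HSV)[170:225,275:315]
        h,s,v=H[...,0].astype(int),H[...,1],H[...,2]
        for nm,mk in(('orange',(h>5)&(h<20)&(s>170)&(v>90)),('red',((h<5)|(h>172))&(s>150)&(v>60))):
            yx=np.argwhere(mk);print(nm,len(yx),yx.mean(0)[::-1]+[275,170],yx.min(0)[::-1]+[275,170],yx.max(0)[::-1]+[275,170])
def mp(l,zg):
    m=M[l];return np.array([m[0],m[1],m[2] if len(m)==3 else zg+m[3]],float)
def W(p,X):
    c,s=np.cos(p[2]),np.sin(p[2]);return np.array([p[0]+c*X[0]-s*X[1],p[1]+s*X[0]+c*X[1],X[2]])
def res(p): return np.concatenate([(proj(n,W(p,mp(l,p[3])))-uv) for n,l,uv in obs])
r=least_squares(res,[610,185,np.radians(80),175],loss='cauchy',f_scale=1.5)
p=r.x;print(p[:2].round(1),np.degrees(p[2]).round(2),p[3].round(1))
J=r.jac;print('sd',np.sqrt(np.diag(np.linalg.inv(J.T@J))).round(3)*1.5)
for n in('side','top'):
  for l in M:
    e=[proj(n,W(p,mp(l,p[3])))-uv for a,b,uv in obs if (a,b)==(n,l)]
    if e: print(n,l,np.median(e,0).round(1))
print('lug front ctr/side', proj('side',W(p,[-58,0,p[3]+29])), 'top',proj('side',W(p,[-55,0,p[3]+44])),'tab',proj('side',W(p,[-100,-24,p[3]])))
print(W(p,[-100,0,p[3]]))
np.save('p.npy',p)
E
python3 fit2.py
```

```text
orange 53 [293.54716981 189.54716981] [291 184] [296 194]
red 24 [300.375      203.95833333] [299 201] [302 207]
[612.9 180.1] 78.95 171.8
sd [2.4    1.4505 0.0225 2.103 ]
side scope [-1.2 -0.1]
side head [-2.6  0. ]
side grip [1.8 0.7]
side flange [-0.6 -0.8]
side lug [1.5 2. ]
top scope [ 3.9 -0.3]
top head [0.2 0.2]
top grip [-0.5 -0.5]
top flange [-1. -1.]
lug front ctr/side [294.17947537 190.47697015] top [294.3119808  185.44674689] tab [302.53541196 206.14848498]
[593.74797395  81.97171953 171.7889761 ]
```

```bash
cat >> h.py <<'E'
PSI=79.5; G=np.array([592,82,174.])
def Rt(psi,t,rock=0):
    a=np.radians(psi);sx=np.array([np.cos(a),np.sin(a),0]);sy=np.array([-sx[1],sx[0],0]);z=np.array([0,0,1.])
    c,s=np.cos(np.radians(t)),np.sin(np.radians(t))
    R=np.c_[c*sx+s*z,-sy,s*sx-c*z]
    return Ro.from_rotvec(np.radians(rock)*sx).as_matrix()@R
def S2W(v,psi=PSI): return Ro.from_euler('z',psi,degrees=True).apply(v)
def cur(pose=None):
    s=sense();return np.array(s['tool_pos']),Ro.from_euler('xyz',s['tcp_rot'],degrees=True).as_matrix()
def row(P,R,base=None):
    p0,R0=base or cur()
    dp=R0.T@(np.array(P)-p0)/200; w=Ro.from_matrix(R0.T@R).as_rotvec()/np.pi
    print('"angular":',w.round(3).tolist(),'"dp":',dp.round(3).tolist());return P,R
E
python3 - <<'E'
from h import *
R0=cur()[1]
row([360,170,330],Rt(PSI,0)); row([350,200,330],Rt(110,0))
E
```

```text
"angular": [0.0, -0.0, 0.443] "dp": [-1.38, -1.565, -0.494]
"angular": [0.0, -0.0, 0.273] "dp": [-1.28, -1.443, -0.494]
```

Emit:
{"api": "step_arm", "payload": {
  "targets": [
    {"angular": [0, 0, 0.05], "dp": [-0.15, -0.2, -0.1], "fingers": 0},
    {"angular": [0, 0, 0.1], "dp": [-0.3, -0.38, -0.2], "fingers": 0},
    {"angular": [0, 0, 0.15], "dp": [-0.48, -0.58, -0.3], "fingers": 0},
    {"angular": [0, 0, 0.2], "dp": [-0.65, -0.76, -0.4], "fingers": 0},
    {"angular": [0, 0, 0.25], "dp": [-0.8, -0.93, -0.45], "fingers": 0},
    {"angular": [0, 0, 0.3], "dp": [-0.9, -1, -0.45], "fingers": 0},
    {"angular": [0, 0, 0.35], "dp": [-0.92, -1, -0.45], "fingers": 0},
    {"angular": [0, 0, 0.4], "dp": [-0.95, -1, -0.45], "fingers": 0}
  ]
}}

```text
time: 5.05
tool_pos: [320.2, 305.8, 321.6]
tcp_rot: [180.0, -0.0, 86.8]
ft_force: [-0.1, 0.9, -0.5]
finger_gap: 85.3
grip_force: 0.0
```

```bash
python3 - <<'E'
from h import *
print(cur()[0],sense()['joint_pos'],sense()['time'])
row([430,0,330],Rt(PSI,15))
R=Rt(PSI,36); tcp=G+S2W([7.5,0,-8]); ap=tcp-120*R[:,2]; print(tcp,ap)
row(ap,R)
E
```

```text
[320.19418235 305.83858314 321.61851145] [ 3.70438852e+01 -1.84771576e+01  1.00247832e+02  3.01895071e-03
  9.81861642e+01  4.02326435e+01] 5.05
"angular": [-0.005, 0.083, 0.04] "dp": [-1.496, 0.633, -0.042]
[593.36676644  89.37441181 166.        ] [580.51292392  20.02128374 263.08203932]
"angular": [-0.013, 0.2, 0.039] "dp": [-1.355, 1.379, 0.293]
```

Emit:
{"api": "step_arm", "payload": {
  "targets": [
    {"angular": [0, 0.01, 0.04], "dp": [-0.25, 0.08, 0], "fingers": 0},
    {"angular": [0, 0.03, 0.04], "dp": [-0.52, 0.18, 0], "fingers": 0},
    {"angular": [0, 0.06, 0.04], "dp": [-0.8, 0.25, 0], "fingers": 0},
    {"angular": [0, 0.1, 0.04], "dp": [-1, 0.3, 0], "fingers": 0},
    {"angular": [0, 0.14, 0.04], "dp": [-1, 0.32, 0], "fingers": 0},
    {"angular": [-0.01, 0.18, 0.04], "dp": [-1, 0.34, 0], "fingers": 0},
    {"angular": [-0.013, 0.2, 0.039], "dp": [-1, 0.36, 0], "fingers": 0},
    {"angular": [-0.013, 0.2, 0.039], "dp": [-1, 0.36, 0], "fingers": 0}
  ]
}}

```text
time: 6.05
tool_pos: [381.8, 102.0, 320.6]
tcp_rot: [-180.0, -36.1, 79.7]
ft_force: [0.3, 0.3, -0.7]
finger_gap: 85.7
grip_force: 0.0
```

```bash
python3 - <<'E'
from h import *
print(np.round(sense()['joint_pos'],1),sense()['time'])
R=Rt(PSI,36); tcp=G+S2W([7.5,0,-8])
row([440,0,290],R)
row(tcp-120*R[:,2],R);row(tcp-60*R[:,2],R)
E
```

```text
[-25.8 -32.8 117.7  35.6 103.2  -9.7] 6.05
"angular": [-0.001, -0.0, 0.001] "dp": [-0.453, 0.378, -0.141]
"angular": [-0.001, -0.0, 0.001] "dp": [-0.351, 1.051, 0.099]
"angular": [-0.001, -0.0, 0.001] "dp": [-0.351, 1.052, 0.399]
```

Emit:
{"api": "step_arm", "payload": {
  "targets": [
    {"angular": [0, 0, 0], "dp": [-0.25, 0.15, -0.05], "fingers": 0.1},
    {"angular": [0, 0, 0], "dp": [-0.42, 0.35, -0.05], "fingers": 0.1},
    {"angular": [0, 0, 0], "dp": [-0.42, 0.6, 0], "fingers": 0.1},
    {"angular": [0, 0, 0], "dp": [-0.4, 0.85, 0.05], "fingers": 0.1},
    {"angular": [0, 0, 0], "dp": [-0.36, 1, 0.1], "fingers": 0.1},
    {"angular": [0, 0, 0], "dp": [-0.35, 1, 0.15], "fingers": 0.1},
    {"angular": [0, 0, 0], "dp": [-0.35, 1, 0.2], "fingers": 0.1},
    {"angular": [0, 0, 0], "dp": [-0.35, 1, 0.2], "fingers": 0.1}
  ]
}}

```text
time: 7.05
tool_pos: [571.9, 36.1, 247.2]
tcp_rot: [-180.0, -36.0, 79.9]
ft_force: [0.7, -0.2, -0.2]
finger_gap: 76.7
grip_force: 0.0
```

```bash
python3 - <<'E'
from h import *
print(np.round(sense()['joint_pos'],1),sense()['time'],sense()['finger_gap'])
R=Rt(PSI,36); tcp=G+S2W([7.5,0,-8])
row(tcp-40*R[:,2],R);row(tcp,R)
I=snapshot('side');T=snapshot('top')
p=cur()[0];print(proj('side',p)-[250,150],proj('top',p)-[220,150])
a=cv2.resize(I[140:240,250:330],None,fx=5,fy=5,interpolation=cv2.INTER_CUBIC);b=cv2.resize(T[140:240,220:300],None,fx=5,fy=5,interpolation=cv2.INTER_CUBIC)
cv2.imwrite('pics/ap.png',np.hstack([a,b]))
E
```

```text
[-23.4   3.5  95.2  34.9  90.7 -15.8] 7.05 76.66611003142229
"angular": [-0.002, -0.0, 0.002] "dp": [-0.011, 0.058, 0.294]
"angular": [-0.002, -0.0, 0.002] "dp": [-0.012, 0.059, 0.494]
[41.21803254 40.23754384] [57.30683924 41.50472609]
```

View pics/ap.png

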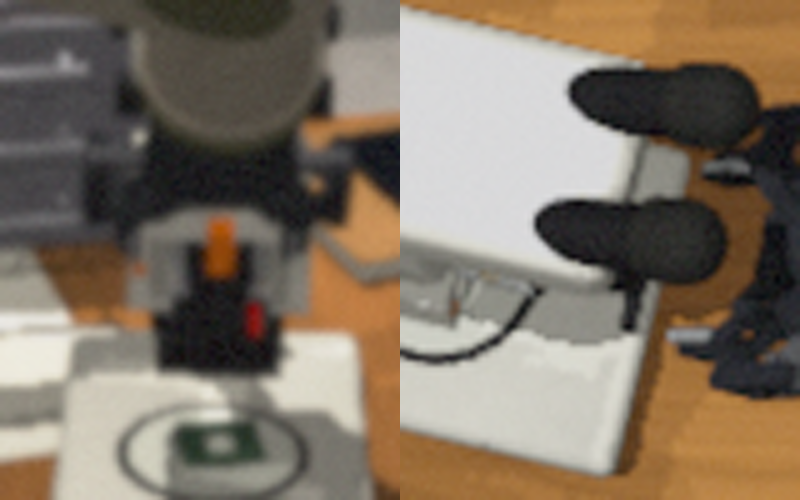

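The crop shows the orange lug at side pixel (294,190), the flange centred at u≈294 with its bottom edge at v≈214, and the red tab at (301,204). In the top view the finger tips are at (286,173) and (278,207).

```bash
python3 - <<'E'
from h import *
for n,v in(('flange lo',[-30,0,-15]),('flange hi',[-30,0,9]),('housing lo',[64,0,150-174]),('lug c',[42,0,29]),('lug top',[45,0,44]),('tab',[0,-24,0]),('tabfront',[-19,-24,0])): print(n,proj('side',G+S2W(v)).round(1))
E
```

```text
flange lo [293.9 215.1]
flange hi [294.1 207.7]
housing lo [292.7 202.2]
lug c [293.5 189.8]
lug top [293.6 184.8]
tab [302.  205.5]
tabfront [302.3 208.7]
```

Emit:
{"api": "step_arm", "payload": {
  "targets": [
    {"angular": [-0.002, 0, 0.002], "dp": [-0.01, 0.059, 0.08], "fingers": 0.2},
    {"angular": [-0.002, 0, 0.002], "dp": [-0.012, 0.059, 0.18], "fingers": 0.2},
    {"angular": [-0.002, 0, 0.002], "dp": [-0.012, 0.059, 0.26], "fingers": 0.2},
    {"angular": [-0.002, 0, 0.002], "dp": [-0.012, 0.059, 0.33], "fingers": 0.2},
    {"angular": [-0.002, 0, 0.002], "dp": [-0.012, 0.059, 0.4], "fingers": 0.2},
    {"angular": [-0.002, 0, 0.002], "dp": [-0.012, 0.059, 0.45], "fingers": 0.2},
    {"angular": [-0.002, 0, 0.002], "dp": [-0.012, 0.059, 0.49], "fingers": 0.2},
    {"angular": [-0.002, 0, 0.002], "dp": [-0.012, 0.059, 0.49], "fingers": 0.2}
  ]
}}

```text
time: 8.15
tool_pos: [594.2, 88.3, 166.8]
tcp_rot: [179.9, -36.1, 79.5]
ft_force: [-0.5, -0.4, -0.4]
finger_gap: 68.5
grip_force: 0.0
```

```bash
python3 - <<'E'
from h import *
s=sense();p=cur()[0];print(np.round(s['joint_pos'],1),s['ft_force'])
print('scope-frame TCP rel grip',(S2W(np.eye(3))@(p-G)).round(1))
I=snapshot('side');print('tcp px',proj('side',p))
cv2.imwrite('pics/at.png',cv2.resize(I[150:230,260:330],None,fx=7,fy=7,interpolation=cv2.INTER_CUBIC))
E
```

```text
[-17.7   8.5  98.6  36.4  80.2 -15.8] [-0.49904473 -0.39686623 -0.4087757 ]
scope-frame TCP rel grip [ 6.6 -1.  -7.2]
tcp px [293.87095197 206.47092229]
```

View pics/at.png

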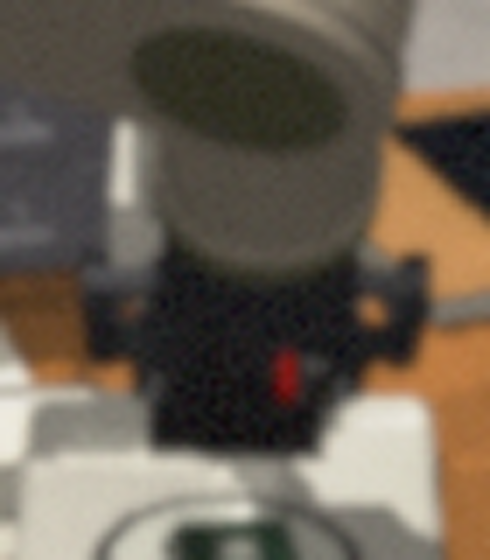

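Emit:
{"api": "step_arm", "payload": {
  "newtons": 30,
  "targets": [
    {"angular": [0, 0, 0], "dp": [0, 0, 0], "fingers": 0.45},
    {"angular": [0, 0, 0], "dp": [0, 0, 0], "fingers": 0.5},
    {"angular": [0, 0, 0], "dp": [0, 0, 0], "fingers": 0.55},
    {"angular": [0, 0, 0], "dp": [0, 0, 0], "fingers": 0.6},
    {"angular": [0, 0, 0], "dp": [0, 0, 0], "fingers": 0.65},
    {"angular": [0, 0, 0], "dp": [0, 0, 0], "fingers": 0.7},
    {"angular": [0, 0, 0], "dp": [0, 0, 0], "fingers": 0.7},
    {"angular": [0, 0, 0], "dp": [0, 0, 0], "fingers": 0.7}
  ]
}}

```text
time: 9.2
tool_pos: [590.7, 88.9, 168.4]
tcp_rot: [-179.7, -36.1, 79.5]
ft_force: [-30.2, -5.0, 21.4]
finger_gap: 34.0
grip_force: 27.7
```

Emit:
{"api": "step_arm", "payload": {
  "targets": [
    {"angular": [0, 0, 0], "dp": [0.003, -0.009, -0.003], "fingers": 0.7},
    {"angular": [0, 0, 0], "dp": [0.007, -0.018, -0.005], "fingers": 0.7},
    {"angular": [0, 0, 0], "dp": [0, -0.018, -0.01], "fingers": 0.7},
    {"angular": [0, 0, 0], "dp": [-0.01, -0.018, -0.017], "fingers": 0.7},
    {"angular": [0, 0, 0], "dp": [-0.022, -0.018, -0.025], "fingers": 0.7},
    {"angular": [0, 0, 0], "dp": [-0.034, -0.018, -0.034], "fingers": 0.7},
    {"angular": [0, 0, 0], "dp": [-0.046, -0.018, -0.043], "fingers": 0.7},
    {"angular": [0, 0, 0], "dp": [-0.058, -0.018, -0.052], "fingers": 0.7}
  ]
}}

```text
time: 10.2
tool_pos: [587.0, 74.1, 168.6]
tcp_rot: [-180.0, -36.1, 79.4]
ft_force: [-7.0, 4.0, 1.9]
finger_gap: 33.8
grip_force: 32.1
```

Emit:
{"api": "step_arm", "payload": {
  "targets": [
    {"angular": [0, 0, 0], "dp": [0, -0.003, 0], "fingers": 0.34},
    {"angular": [0, 0, 0], "dp": [0, -0.003, 0], "fingers": 0.34},
    {"angular": [0, 0, 0], "dp": [0, -0.003, 0], "fingers": 0.34},
    {"angular": [0, 0, 0], "dp": [-0.016, -0.003, -0.012], "fingers": 0.34},
    {"angular": [0, 0, 0], "dp": [-0.032, -0.003, -0.023], "fingers": 0.34},
    {"angular": [0, 0, 0], "dp": [-0.049, -0.003, -0.035], "fingers": 0.34},
    {"angular": [0, 0, 0], "dp": [-0.065, -0.003, -0.046], "fingers": 0.34},
    {"angular": [0, 0, 0], "dp": [-0.081, -0.003, -0.058], "fingers": 0.34}
  ]
}}

```text
time: 11.2
tool_pos: [583.8, 55.1, 169.3]
tcp_rot: [179.9, -36.2, 79.5]
ft_force: [0.6, 7.7, 2.3]
finger_gap: 56.4
grip_force: 3.7
```

```bash
python3 - <<'E'
from h import *
snapshot('side')
print(pp('side','flange'),pp('side','lug'),pp('side','grip'))
p=cur()[0]
for d in(0,15,20,25,30,35): print(d,[proj('side',G+S2W([v-d,0,z])+[-3,0,1]).round(1) for v,z in((-30,9),(50,38))])
E
```

```text
[([295.8, 215.6], 0.54)] [] [([290.9, 207.7], 0.83)]
0 [array([293.1, 207.5]), array([292.5, 185.6])]
15 [array([293.3, 210.1]), array([292.7, 187.9])]
20 [array([293.3, 210.9]), array([292.7, 188.7])]
25 [array([293.4, 211.8]), array([292.8, 189.5])]
30 [array([293.5, 212.7]), array([292.8, 190.3])]
35 [array([293.5, 213.6]), array([292.9, 191.1])]
```

Emit:
{"api": "step_arm", "payload": {
  "targets": [
    {"angular": [0, 0, 0], "dp": [-0.016, 0, -0.012], "fingers": 0.34},
    {"angular": [0, 0, 0], "dp": [-0.032, 0, -0.023], "fingers": 0.34},
    {"angular": [0, 0, 0], "dp": [-0.049, 0, -0.035], "fingers": 0.34},
    {"angular": [0, 0, 0], "dp": [-0.065, 0, -0.046], "fingers": 0.34},
    {"angular": [0, 0, 0], "dp": [-0.081, 0, -0.058], "fingers": 0.34},
    {"angular": [0, 0, 0], "dp": [-0.097, 0, -0.07], "fingers": 0.34},
    {"angular": [0, 0, 0], "dp": [-0.109, 0, -0.078], "fingers": 0.34},
    {"angular": [0, 0, 0], "dp": [-0.117, 0, -0.084], "fingers": 0.34}
  ]
}}

```text
time: 12.4
tool_pos: [578.5, 25.6, 168.8]
tcp_rot: [179.8, -36.1, 79.5]
ft_force: [-3.4, 4.4, 4.7]
finger_gap: 56.2
grip_force: 2.4
```

Emit:
{"api": "step_arm", "payload": {
  "targets": [
    {"angular": [0, 0, 0], "dp": [-0.005, 0, -0.004], "fingers": 0.34},
    {"angular": [0, 0, 0], "dp": [-0.01, 0, -0.007], "fingers": 0.34},
    {"angular": [0, 0, 0], "dp": [-0.015, 0, -0.011], "fingers": 0.34},
    {"angular": [0, 0, 0], "dp": [-0.02, 0, -0.015], "fingers": 0.34},
    {"angular": [0, 0, 0], "dp": [-0.025, 0, -0.018], "fingers": 0.34},
    {"angular": [0, 0, 0], "dp": [-0.03, 0, -0.022], "fingers": 0.34},
    {"angular": [0, 0, 0], "dp": [-0.035, 0, -0.025], "fingers": 0.34},
    {"angular": [0, 0, 0], "dp": [-0.04, 0, -0.029], "fingers": 0.34}
  ]
}}

```text
time: 13.4
tool_pos: [576.7, 16.7, 168.7]
tcp_rot: [179.9, -36.1, 79.5]
ft_force: [2.6, 8.0, 0.8]
finger_gap: 56.3
grip_force: 3.5
```

Travel of the TCP is about 73 mm, with no stop so far.

Emit:
{"api": "step_arm", "payload": {
  "targets": [
    {"angular": [0, 0, 0], "dp": [-0.004, 0, -0.003], "fingers": 0.34},
    {"angular": [0, 0, 0], "dp": [-0.008, 0, -0.006], "fingers": 0.34},
    {"angular": [0, 0, 0], "dp": [-0.012, 0, -0.009], "fingers": 0.34},
    {"angular": [0, 0, 0], "dp": [-0.016, 0, -0.012], "fingers": 0.34},
    {"angular": [0, 0, 0], "dp": [-0.02, 0, -0.015], "fingers": 0.34},
    {"angular": [0, 0, 0], "dp": [-0.024, 0, -0.017], "fingers": 0.34},
    {"angular": [0, 0, 0], "dp": [-0.028, 0, -0.02], "fingers": 0.34},
    {"angular": [0, 0, 0], "dp": [-0.028, 0, -0.02], "fingers": 0.34}
  ]
}}

```text
time: 14.4
tool_pos: [576.2, 14.3, 169.8]
tcp_rot: [179.8, -36.5, 79.6]
ft_force: [9.3, 28.4, 0.6]
finger_gap: 56.6
grip_force: 12.0
```

Emit:
{"api": "step_arm", "payload": {
  "targets": [
    {"angular": [0, 0, 0], "dp": [0.008, 0, 0.006], "fingers": 0.34},
    {"angular": [0, 0, 0], "dp": [0.02, 0, 0.015], "fingers": 0.34},
    {"angular": [0, 0, 0], "dp": [0.032, 0, 0.022], "fingers": 0.34},
    {"angular": [0, 0, 0], "dp": [0.032, 0, -0.05], "fingers": 0.3},
    {"angular": [0, 0, 0], "dp": [0.032, 0, -0.15], "fingers": 0.3},
    {"angular": [0, 0, 0], "dp": [0.032, 0, -0.3], "fingers": 0.3},
    {"angular": [0, 0, 0], "dp": [0.032, 0, -0.38], "fingers": 0.3},
    {"angular": [0, 0, 0], "dp": [0.032, 0, -0.38], "fingers": 0.3}
  ]
}}

```text
time: 15.4
tool_pos: [568.6, -31.2, 235.0]
tcp_rot: [179.7, -36.0, 79.5]
ft_force: [0.1, -0.0, -0.4]
finger_gap: 59.9
grip_force: 0.0
```

```bash
python3 - <<'E'
from h import *
s=sense();print(cur()[0],s['ft_force'])
sx=S2W([1,0,0]);g=np.array([576.2,14.3,0])-2*sx; g[2]=174
print('grip',g)
for n in('side','top'):
    snapshot(n);print(n,[(l,pp(n,l)) for l in('flange','grip','lug')])
    print([proj(n,g+S2W(v)).round(1) for v in([-30,0,9],[0,0,0],[50,0,38])])
I=snapshot('side')
H=cv2.cvtColor(I,cv2.COLOR_BGR2HSV)[170:235,275:320];h,S,v=H[...,0].astype(int),H[...,1],H[...,2]
for nm,mk in(('orange',(h>5)&(h<20)&(S>170)&(v>90)),('red',((h<5)|(h>172))&(S>150)&(v>60))):
    yx=np.argwhere(mk)
    if len(yx):print(nm,len(yx),yx.mean(0)[::-1]+[275,170],yx.min(0)[::-1]+[275,170],yx.max(0)[::-1]+[275,170])
print('lug c model',proj('side',g+S2W([42,0,29])),'tab out',proj('side',g+S2W([0,-24,0])),'in',proj('side',g+S2W([0,-18,0])))
cv2.imwrite('pics/st.png',cv2.resize(I[160:240,260:330],None,fx=7,fy=7,interpolation=cv2.INTER_CUBIC))
lug=g+S2W([50,0,40]);R=Rt(PSI,36);t=lug+19*R[:,2]
for d in(60,30,0): row(t-d*R[:,2],R)
E
```

```text
[568.63589791 -31.22318668 234.98042671] [ 0.11979054 -0.0243395  -0.37230006]
grip [575.83552895  12.33349018 174.        ]
side [('flange', [([296.2, 221.6], 0.75), ([293.4, 213.7], 0.2)]), ('grip', [([295.7, 229.1], 0.62), ([200.7, 222.1], 0.5)]), ('lug', [([292.8, 195.3], 0.49)])]
[array([293.9, 220.5]), array([293.4, 217.8]), array([293.2, 197.2])]
top [('flange', [([296.6, 197.4], 0.69)]), ('grip', []), ('lug', [([352.4, 227.3], 0.72), ([266.6, 190.6], 0.39)])]
[array([297.3, 197.4]), array([286. , 195.8]), array([267.1, 189.3])]
orange 51 [293.54901961 201.92156863] [291 198] [296 206]
red 21 [300. 216.] [299 213] [301 219]
lug c model [293.20568662 201.37204927] tab out [302.06888927 217.89421339] in [299.90181774 217.87284126]
"angular": [0.001, -0.0, -0.0] "dp": [0.317, 0.001, 0.144]
"angular": [0.001, -0.0, -0.0] "dp": [0.317, 0.001, 0.294]
"angular": [0.001, -0.0, -0.0] "dp": [0.317, 0.001, 0.444]
```

View pics/st.png

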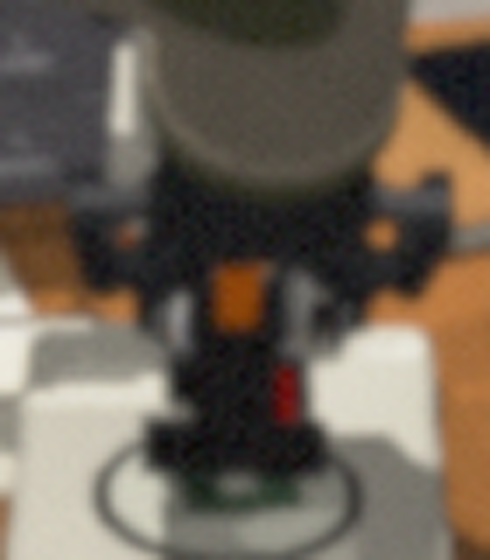

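The slide is stopped at about 71 mm. The crop shows the lug at (240,300), the red tab sprung out at (287,393), and the flange at (235,440), all matching my model. Now for the lug.

Emit:
{"api": "step_arm", "payload": {
  "newtons": 40,
  "targets": [
    {"angular": [0, 0, 0], "dp": [0.15, 0, 0], "fingers": 0.5},
    {"angular": [0, 0, 0], "dp": [0.3, 0.001, 0.05], "fingers": 0.55},
    {"angular": [0, 0, 0], "dp": [0.317, 0.001, 0.15], "fingers": 0.55},
    {"angular": [0, 0, 0], "dp": [0.317, 0.001, 0.25], "fingers": 0.55},
    {"angular": [0, 0, 0], "dp": [0.317, 0.001, 0.33], "fingers": 0.55},
    {"angular": [0, 0, 0], "dp": [0.317, 0.001, 0.4], "fingers": 0.55},
    {"angular": [0, 0, 0], "dp": [0.317, 0.001, 0.444], "fingers": 0.55},
    {"angular": [0, 0, 0], "dp": [0.317, 0.001, 0.444], "fingers": 0.55}
  ]
}}

```text
time: 16.85
tool_pos: [587.0, 72.3, 198.5]
tcp_rot: [179.9, -36.1, 79.4]
ft_force: [1.1, -1.0, -0.1]
finger_gap: 38.5
grip_force: 0.0
```

```bash
python3 - <<'E'
from h import *
s=sense();p,R=cur();print(np.round(s['joint_pos'],1),'grasp',p-19*R[:,2])
I=snapshot('side')
cv2.imwrite('pics/lug.png',cv2.resize(I[160:240,260:330],None,fx=7,fy=7,interpolation=cv2.INTER_CUBIC))
E
```

```text
[-19.4   6.1  97.7  35.8  83.9 -15.2] grasp [584.96001649  61.26415988 213.81819273]
```

View pics/lug.png

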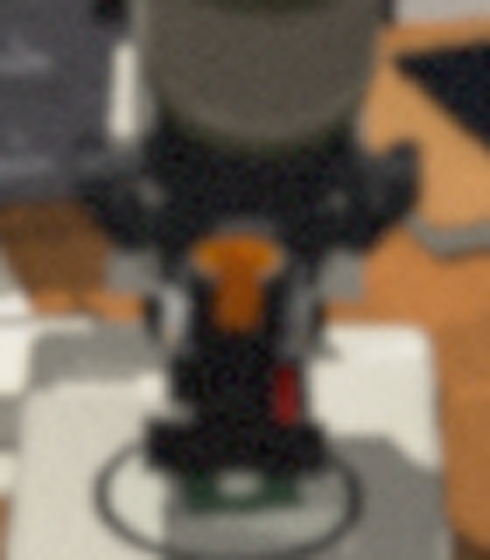

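Emit:
{"api": "step_arm", "payload": {
  "newtons": 80,
  "targets": [
    {"angular": [0, 0, 0], "dp": [0, 0, 0], "fingers": 0.7},
    {"angular": [0, 0, 0], "dp": [0, 0, 0], "fingers": 0.75},
    {"angular": [0, 0, 0], "dp": [0, 0, 0], "fingers": 0.8},
    {"angular": [0, 0, 0], "dp": [0, 0, 0], "fingers": 0.85},
    {"angular": [0, 0, 0], "dp": [0, 0, 0], "fingers": 0.9},
    {"angular": [0, 0, 0], "dp": [0, 0, 0], "fingers": 0.95},
    {"angular": [0, 0, 0], "dp": [0, 0, 0], "fingers": 1},
    {"angular": [0, 0, 0], "dp": [0, 0, 0], "fingers": 1}
  ]
}}

```text
time: 17.9
tool_pos: [587.5, 72.0, 199.6]
tcp_rot: [179.8, -36.1, 79.5]
ft_force: [-2.9, -1.6, 6.3]
finger_gap: 14.3
grip_force: 79.0
```

```bash
python3 - <<'E'
from h import *
s=sense();print(cur(),s['wrist_torque'])
E
```

```text
(array([587.48108417,  72.02821648, 199.60383649]), array([[ 0.14740672,  0.98286327,  0.11068444],
       [ 0.7948064 , -0.18431566,  0.57819592],
       [ 0.58868841,  0.00274273, -0.80835539]])) [0.06373228 0.23474452 0.14607034]
```

```bash
cat > rock.py <<'E'
from h import *
import sys
def rock(side,angs,z0,base=None):
    # side: -1 pivot on right edge ; +1 on left edge, tool-fixed cassette
    p,R=base or cur()
    sx,sy=S2W([1,0,0]),S2W([0,1,0])
    g=p-19*R[:,2]
    piv=g+z0[0]*sy; piv[2]=z0[1]
    for a in angs:
        Q=Ro.from_rotvec(np.radians(a)*sx).as_matrix()
        print(a,end=' ');row(piv+Q@(p-piv),Q@R,(p,R))
    return piv+Q@(p-piv),Q@R
if __name__=='__main__':
    rock(-1,[2,4,6,8,10,12,14],(-18,171.5))
E
python3 rock.py
```

```text
2 "angular": [0.009, -0.0, 0.007] "dp": [0.002, 0.005, -0.002]
4 "angular": [0.018, -0.0, 0.013] "dp": [0.003, 0.01, -0.005]
6 "angular": [0.027, -0.0, 0.02] "dp": [0.005, 0.015, -0.007]
8 "angular": [0.036, -0.0, 0.026] "dp": [0.007, 0.02, -0.009]
10 "angular": [0.045, -0.0, 0.033] "dp": [0.008, 0.026, -0.011]
12 "angular": [0.054, -0.0, 0.039] "dp": [0.009, 0.031, -0.012]
14 "angular": [0.063, -0.0, 0.046] "dp": [0.01, 0.037, -0.014]
```

Emit:
{"api": "step_arm", "payload": {
  "targets": [
    {"angular": [0.009, 0, 0.007], "dp": [0.002, 0.005, -0.002], "fingers": 1},
    {"angular": [0.018, 0, 0.013], "dp": [0.003, 0.01, -0.005], "fingers": 1},
    {"angular": [0.027, 0, 0.02], "dp": [0.005, 0.015, -0.007], "fingers": 1},
    {"angular": [0.036, 0, 0.026], "dp": [0.007, 0.02, -0.009], "fingers": 1},
    {"angular": [0.045, 0, 0.033], "dp": [0.008, 0.026, -0.011], "fingers": 1},
    {"angular": [0.054, 0, 0.039], "dp": [0.009, 0.031, -0.012], "fingers": 1},
    {"angular": [0.06, 0, 0.044], "dp": [0.01, 0.035, -0.013], "fingers": 1},
    {"angular": [0.063, 0, 0.046], "dp": [0.01, 0.037, -0.014], "fingers": 1}
  ]
}}

```text
time: 18.9
tool_pos: [594.5, 70.8, 203.0]
tcp_rot: [-162.8, -34.8, 69.4]
ft_force: [-4.2, 1.2, 7.5]
finger_gap: 14.4
grip_force: 79.2
```

```bash
python3 - <<'E'
from h import *
s=sense();p,R=cur();print(np.round(s['joint_pos'],1),'torque',np.round(s['wrist_torque'],2),'g',p-19*R[:,2])
R0=Rt(PSI,36.1);print('rock',np.degrees(Ro.from_matrix(R@R0.T).as_rotvec())@S2W([1,0,0]))
snapshot('side');print([(x['conf'],x['at']) for x in masks_of('side','cassette')])
I=snapshot('side')
cv2.imwrite('pics/rock.png',cv2.resize(I[160:240,260:330],None,fx=7,fy=7,interpolation=cv2.INTER_CUBIC))
E
```

```text
[-18.4  18.2  84.3  34.   95.6  -5.3] torque [0.52 0.65 0.27] g [596.14210116  59.13374677 217.90960618]
rock 14.06867220506783
[(0.69, [295.1, 204.5])]
```

View pics/rock.png

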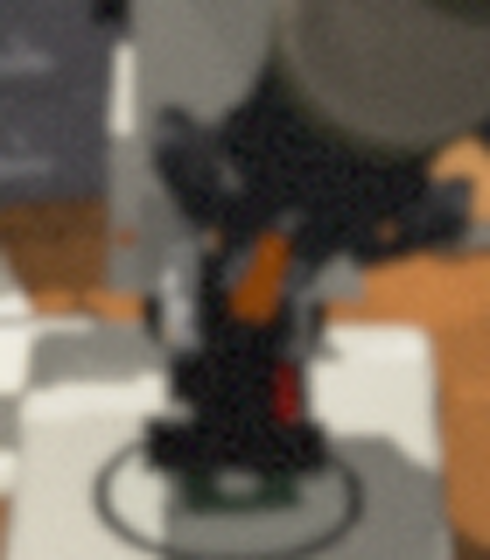

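```bash
python3 - <<'E'
from rock import *
rock(1,[-2,-4,-6,-8,-10,-12,-14],(28,180.05))
p,R=cur();print('lift 1mm',(R.T@[0,0,1/200]).round(4))
E
```

```text
-2 "angular": [-0.009, 0.0, -0.007] "dp": [0.002, -0.005, -0.002]
-4 "angular": [-0.018, 0.0, -0.013] "dp": [0.003, -0.01, -0.005]
-6 "angular": [-0.027, 0.0, -0.02] "dp": [0.005, -0.015, -0.007]
-8 "angular": [-0.036, 0.0, -0.026] "dp": [0.007, -0.02, -0.009]
-10 "angular": [-0.045, 0.0, -0.033] "dp": [0.008, -0.026, -0.011]
-12 "angular": [-0.054, 0.0, -0.039] "dp": [0.009, -0.031, -0.013]
-14 "angular": [-0.063, 0.0, -0.046] "dp": [0.01, -0.037, -0.014]
lift 1mm [ 0.0029 -0.0012 -0.0039]
```

Emit:
{"api": "step_arm", "payload": {
  "targets": [
    {"angular": [-0.009, 0, -0.007], "dp": [0.003, -0.006, -0.004], "fingers": 1},
    {"angular": [-0.018, 0, -0.013], "dp": [0.005, -0.011, -0.008], "fingers": 1},
    {"angular": [-0.027, 0, -0.02], "dp": [0.007, -0.016, -0.01], "fingers": 1},
    {"angular": [-0.036, 0, -0.026], "dp": [0.009, -0.021, -0.012], "fingers": 1},
    {"angular": [-0.045, 0, -0.033], "dp": [0.01, -0.027, -0.014], "fingers": 1},
    {"angular": [-0.054, 0, -0.039], "dp": [0.011, -0.032, -0.016], "fingers": 1},
    {"angular": [-0.06, 0, -0.044], "dp": [0.012, -0.036, -0.017], "fingers": 1},
    {"angular": [-0.063, 0, -0.046], "dp": [0.012, -0.038, -0.017], "fingers": 1}
  ]
}}

```text
time: 20.05
tool_pos: [588.8, 71.5, 209.2]
tcp_rot: [179.6, -36.0, 79.6]
ft_force: [0.1, -0.6, -1.1]
finger_gap: 14.2
grip_force: 79.1
```

```bash
python3 - <<'E'
from h import *
s=sense();p,R=cur();print('torque',np.round(s['wrist_torque'],2),'g',p-19*R[:,2])
R0=Rt(PSI,36.1);print('rock',np.degrees(Ro.from_matrix(R@R0.T).as_rotvec())@S2W([1,0,0]))
print('lift 1mm',(R.T@[0,0,1/200]).round(4),'out 1mm',(R.T@S2W([-1,0,0])/200).round(4))
E
```

```text
torque [-0.32  0.09 -0.02] g [586.62991057  60.51804201 224.60192879]
rock -0.2891820116608592
lift 1mm [ 0.0029  0.     -0.004 ] out 1mm [-0.004   0.     -0.0029]
```

Emit:
{"api": "step_arm", "payload": {
  "targets": [
    {"angular": [0, 0, 0], "dp": [0.006, 0, -0.008], "fingers": 1},
    {"angular": [0, 0, 0], "dp": [0.02, 0, -0.028], "fingers": 1},
    {"angular": [0, 0, 0], "dp": [0.045, 0, -0.06], "fingers": 1},
    {"angular": [0, 0, 0], "dp": [0.055, 0, -0.088], "fingers": 1},
    {"angular": [0, 0, 0], "dp": [0.02, 0, -0.13], "fingers": 1},
    {"angular": [0, 0, 0], "dp": [-0.05, 0, -0.18], "fingers": 1},
    {"angular": [0, 0, 0], "dp": [-0.16, 0, -0.26], "fingers": 1},
    {"angular": [0, 0, 0], "dp": [-0.28, 0, -0.33], "fingers": 1}
  ]
}}

```text
time: 21.05
tool_pos: [572.3, -12.8, 228.8]
tcp_rot: [179.8, -36.0, 79.5]
ft_force: [1.3, 0.2, 0.2]
finger_gap: 14.3
grip_force: 79.1
```

```bash
python3 - <<'E'
from h import *
s=sense();p,R=cur();g=p-19*R[:,2];print('g',g,np.round(s['joint_pos'],1))
for n in('side','top'):
    snapshot(n);print(n,[(l,pp(n,l)) for l in('lug','cassette','flange','tray_empty')])
    print(proj(n,g-[0,0,2.5]).round(1))
def rect(n):
    for m in masks_of(n,'tray_empty')[:2]:
        c,_=cv2.findContours(m['pixels'].astype(np.uint8),0,2);c=max(c,key=cv2.contourArea)[:,0]
        q=np.array([atz(n,u,20 if n=='top' else 10)[:2] for u in c],np.float32);print(n,m['conf'],cv2.minAreaRect(q))
rect('top');rect('side')
E
```

```text
g [570.22520433 -23.74544674 244.13049587] [-27.9   6.5  94.   34.2  91.3 -20.1]
side [('lug', [([293.1, 200.4], 0.57), ([205.7, 223.5], 0.33)]), ('cassette', [([295.5, 207.9], 0.69)]), ('flange', [([295.8, 222.3], 0.91), ([223.5, 206.2], 0.63), ([367.4, 353.0], 0.15)]), ('tray_empty', [([291.4, 317.1], 0.47)])]
[295.  202.6]
top [('lug', [([298.3, 190.5], 0.71)]), ('cassette', [([277.9, 189.3], 0.73), ([353.2, 227.4], 0.54)]), ('flange', []), ('tray_empty', [([365.1, 148.3], 0.17)])]
[300.9 193.3]
top 0.67 ((407.70208740234375, -393.99298095703125), (40.26741027832031, 64.3743667602539), 87.93932342529297)
top 0.36 ((613.9605712890625, -6.375217437744141), (69.25521850585938, 50.4453125), 74.6762466430664)
side 0.83 ((455.619384765625, -357.2115478515625), (166.65419006347656, 100.03140258789062), 10.835859298706055)
```

```bash
python3 - <<'E'
from h import *
P0=cur()
for g,y in(([550,-80,235],68),([525,-140,220],55),([500,-190,205],45)):
    R=Rt(y,36);row(np.array(g)+19*R[:,2],R,P0)
E
```

```text
"angular": [-0.037, -0.0, 0.052] "dp": [-0.276, -0.037, -0.143]
"angular": [-0.079, -0.0, 0.11] "dp": [-0.581, -0.093, -0.272]
"angular": [-0.112, -0.001, 0.155] "dp": [-0.846, -0.162, -0.373]
```

Emit:
{"api": "step_arm", "payload": {
  "targets": [
    {"angular": [-0.015, 0, 0.02], "dp": [-0.12, -0.015, -0.06], "fingers": 1},
    {"angular": [-0.037, 0, 0.052], "dp": [-0.27, -0.037, -0.14], "fingers": 1},
    {"angular": [-0.06, 0, 0.08], "dp": [-0.43, -0.065, -0.21], "fingers": 1},
    {"angular": [-0.079, 0, 0.11], "dp": [-0.58, -0.093, -0.27], "fingers": 1},
    {"angular": [-0.095, 0, 0.132], "dp": [-0.7, -0.125, -0.32], "fingers": 1},
    {"angular": [-0.106, 0, 0.147], "dp": [-0.8, -0.15, -0.355], "fingers": 1},
    {"angular": [-0.112, 0, 0.155], "dp": [-0.84, -0.16, -0.37], "fingers": 1},
    {"angular": [-0.112, 0, 0.155], "dp": [-0.845, -0.16, -0.37], "fingers": 1}
  ]
}}

```text
time: 22.65
tool_pos: [508.2, -182.1, 189.3]
tcp_rot: [-180.0, -36.1, 45.0]
ft_force: [-0.7, 0.7, -0.1]
finger_gap: 14.0
grip_force: 79.1
```

```bash
python3 - <<'E'
from h import *
P0=cur();print(np.round(sense()['joint_pos'],1))
for g,y in(([475,-250,180],33),([450,-310,150],22),([425,-362.5,110],10.9)):
    R=Rt(y,36);row(np.array(g)+19*R[:,2],R,P0)
E
```

```text
[-49.2  -5.2 110.1  36.6  80.4 -12.2]
"angular": [-0.039, -0.001, 0.054] "dp": [-0.317, 0.135, -0.079]
"angular": [-0.075, -0.001, 0.103] "dp": [-0.651, 0.269, -0.136]
"angular": [-0.111, -0.001, 0.153] "dp": [-0.994, 0.376, -0.139]
```

Emit:
{"api": "step_arm", "payload": {
  "targets": [
    {"angular": [-0.018, 0, 0.025], "dp": [-0.15, 0.065, -0.04], "fingers": 1},
    {"angular": [-0.039, 0, 0.054], "dp": [-0.317, 0.135, -0.079], "fingers": 1},
    {"angular": [-0.057, 0, 0.08], "dp": [-0.48, 0.2, -0.11], "fingers": 1},
    {"angular": [-0.075, 0, 0.103], "dp": [-0.651, 0.269, -0.136], "fingers": 1},
    {"angular": [-0.095, 0, 0.13], "dp": [-0.82, 0.32, -0.137], "fingers": 1},
    {"angular": [-0.106, 0, 0.147], "dp": [-0.93, 0.36, -0.138], "fingers": 1},
    {"angular": [-0.111, 0, 0.153], "dp": [-0.994, 0.376, -0.139], "fingers": 1},
    {"angular": [-0.111, 0, 0.153], "dp": [-0.994, 0.376, -0.139], "fingers": 1}
  ]
}}

```text
time: 23.65
tool_pos: [436.2, -360.1, 94.4]
tcp_rot: [-179.9, -36.1, 10.9]
ft_force: [0.0, 0.6, -0.8]
finger_gap: 13.9
grip_force: 79.1
```

```bash
python3 - <<'E'
from h import *
P0=cur();g=P0[0]-19*P0[1][:,2];print(np.round(sense()['joint_pos'],1),g)
S=snapshot('side');T=snapshot('top')
a=cv2.resize(S[290:400,210:330],(480,440),interpolation=cv2.INTER_CUBIC);b=cv2.resize(T[190:300,350:430],(320,440),interpolation=cv2.INTER_CUBIC)
tx=Ro.from_euler('z',10.9,degrees=True)
def box(I,n,f,x,y,z,o,col):
    for zz in z:
        P=np.array([(proj(n,f(np.array([i,j,zz])))-o+.5)*4 for i,j in((x[0],y[0]),(x[0],y[1]),(x[1],y[1]),(x[1],y[0]))]).astype(np.int32)
        cv2.polylines(I,[P],True,col,1)
ft=lambda v:tx.apply(v)+[456.5,-356.5,0]
fc=lambda v:tx.apply(v-[-50,0,42.5])+g
for I,n,o in((a,'side',[210,290]),(b,'top',[350,190])):
    box(I,n,ft,(-80,80),(-42,42),(0,20),o,(0,255,255)); box(I,n,fc,(-62,26),(-21,21),(0,16),o,(255,0,255))
cv2.imwrite('pics/tray.png',np.hstack([a,b]))
for z in(60,50,46): R=Rt(10.9,36);row(np.array([425,-362.5,z])+19*R[:,2],R,P0)
E
```

```text
[-67.1  -2.  118.   40.5  62.5  -6.9] [ 425.26751276 -362.22010653  109.72541545]
"angular": [-0.001, -0.0, 0.0] "dp": [-0.148, 0.002, 0.2]
"angular": [-0.001, -0.0, 0.0] "dp": [-0.177, 0.002, 0.24]
"angular": [-0.001, -0.0, 0.0] "dp": [-0.189, 0.002, 0.257]
```

View pics/tray.png

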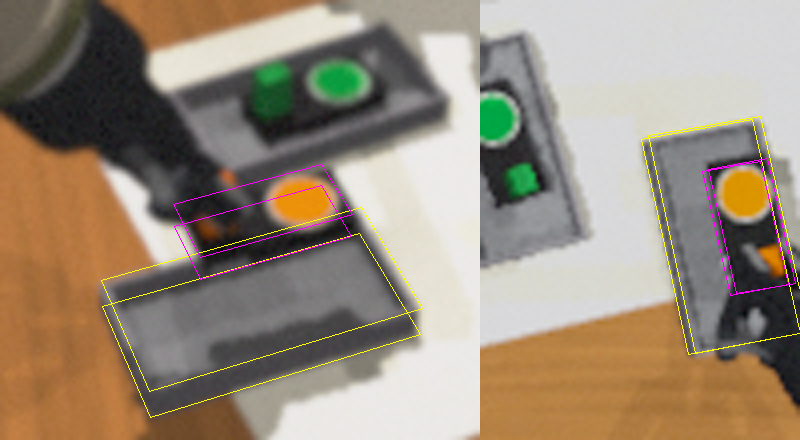

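The overlays match: the cassette is held level above the tray, offset parallel within it. I lower it.

Emit:
{"api": "step_arm", "payload": {
  "targets": [
    {"angular": [0, 0, 0], "dp": [-0.025, 0, 0.035], "fingers": 1},
    {"angular": [0, 0, 0], "dp": [-0.06, 0, 0.085], "fingers": 1},
    {"angular": [0, 0, 0], "dp": [-0.1, 0.001, 0.135], "fingers": 1},
    {"angular": [0, 0, 0], "dp": [-0.13, 0.002, 0.178], "fingers": 1},
    {"angular": [0, 0, 0], "dp": [-0.152, 0.002, 0.207], "fingers": 1},
    {"angular": [0, 0, 0], "dp": [-0.165, 0.002, 0.224], "fingers": 1},
    {"angular": [0, 0, 0], "dp": [-0.172, 0.002, 0.233], "fingers": 1},
    {"angular": [0, 0, 0], "dp": [-0.174, 0.002, 0.236], "fingers": 1}
  ]
}}

```text
time: 24.75
tool_pos: [435.8, -361.0, 36.0]
tcp_rot: [-179.9, -36.1, 10.9]
ft_force: [0.7, 0.4, -1.5]
finger_gap: 14.2
grip_force: 79.1
```

Emit:
{"api": "step_arm", "payload": {
  "targets": [
    {"angular": [0, 0, 0], "dp": [-0.001, 0, 0.002], "fingers": 1},
    {"angular": [0, 0, 0], "dp": [-0.003, 0, 0.004], "fingers": 1},
    {"angular": [0, 0, 0], "dp": [-0.004, 0, 0.006], "fingers": 1},
    {"angular": [0, 0, 0], "dp": [-0.006, 0, 0.008], "fingers": 1},
    {"angular": [0, 0, 0], "dp": [-0.007, 0, 0.01], "fingers": 1},
    {"angular": [0, 0, 0], "dp": [-0.009, 0, 0.012], "fingers": 1},
    {"angular": [0, 0, 0], "dp": [-0.009, 0, 0.012], "fingers": 1},
    {"angular": [0, 0, 0], "dp": [-0.009, 0, 0.012], "fingers": 1}
  ]
}}

```text
time: 25.75
tool_pos: [435.7, -360.8, 32.9]
tcp_rot: [-179.9, -36.1, 10.9]
ft_force: [-0.1, -0.3, 0.0]
finger_gap: 14.1
grip_force: 79.1
```

Emit:
{"api": "step_arm", "payload": {
  "targets": [
    {"angular": [0, 0, 0], "dp": [-0.001, 0, 0.002], "fingers": 1},
    {"angular": [0, 0, 0], "dp": [-0.002, 0, 0.003], "fingers": 1},
    {"angular": [0, 0, 0], "dp": [-0.003, 0, 0.004], "fingers": 1},
    {"angular": [0, 0, 0], "dp": [-0.004, 0, 0.005], "fingers": 1},
    {"angular": [0, 0, 0], "dp": [-0.005, 0, 0.007], "fingers": 1},
    {"angular": [0, 0, 0], "dp": [-0.006, 0, 0.008], "fingers": 1},
    {"angular": [0, 0, 0], "dp": [-0.006, 0, 0.008], "fingers": 1},
    {"angular": [0, 0, 0], "dp": [-0.006, 0, 0.008], "fingers": 1}
  ]
}}

```text
time: 26.75
tool_pos: [436.2, -361.4, 32.6]
tcp_rot: [-180.0, -36.2, 11.0]
ft_force: [-7.4, 4.9, 16.5]
finger_gap: 14.4
grip_force: 81.6
```

Emit:
{"api": "step_arm", "payload": {
  "newtons": 20,
  "targets": [
    {"angular": [0, 0, 0], "dp": [0.002, 0, -0.003], "fingers": 1},
    {"angular": [0, 0, 0], "dp": [0.003, 0, -0.004], "fingers": 1},
    {"angular": [0, 0, 0], "dp": [0.003, 0, -0.004], "fingers": 0.84},
    {"angular": [0, 0, 0], "dp": [0.003, 0, -0.004], "fingers": 0.82},
    {"angular": [0, 0, 0], "dp": [0.003, 0, -0.004], "fingers": 0.8},
    {"angular": [0, 0, 0], "dp": [0.003, 0, -0.004], "fingers": 0.76},
    {"angular": [0, 0, 0], "dp": [0.003, 0, -0.004], "fingers": 0.7},
    {"angular": [0, 0, 0], "dp": [0.003, 0, -0.004], "fingers": 0.65}
  ]
}}

```text
time: 27.75
tool_pos: [435.6, -360.7, 31.7]
tcp_rot: [-179.9, -36.1, 10.9]
ft_force: [0.7, -0.2, 0.2]
finger_gap: 30.0
grip_force: 0.0
```

Emit:
{"api": "step_arm", "payload": {
  "targets": [
    {"angular": [0, 0, 0], "dp": [0, 0, -0.02], "fingers": 0.6},
    {"angular": [0, 0, 0], "dp": [0, 0, -0.07], "fingers": 0.55},
    {"angular": [0, 0, 0], "dp": [0, 0, -0.15], "fingers": 0.5},
    {"angular": [0, 0, 0], "dp": [0, 0, -0.28], "fingers": 0.5},
    {"angular": [0, 0, 0], "dp": [0, 0, -0.45], "fingers": 0.5},
    {"angular": [0, 0, 0], "dp": [0.1, 0, -0.65], "fingers": 0.5},
    {"angular": [0, 0, 0], "dp": [0.2, 0, -0.8], "fingers": 0.5},
    {"angular": [0, 0, 0], "dp": [0.2, 0, -0.8], "fingers": 0.5}
  ]
}}

```text
time: 28.75
tool_pos: [375.0, -375.4, 189.7]
tcp_rot: [179.5, -36.1, 11.1]
ft_force: [0.3, 0.2, -0.6]
finger_gap: 43.0
grip_force: 0.0
```

```bash
python3 - <<'E'
from h import *
print(sense()['time'],cur()[0])
S=snapshot('side');T=snapshot('top')
a=cv2.resize(S[300:400,220:330],(440,400),interpolation=cv2.INTER_CUBIC);b=cv2.resize(S[170:270,250:340],(360,400),interpolation=cv2.INTER_CUBIC)
cv2.imwrite('pics/end.png',np.hstack([a,b]))
E
```

```text
28.75 [ 374.99000098 -375.36648376  189.66778031]
```

View pics/end.png

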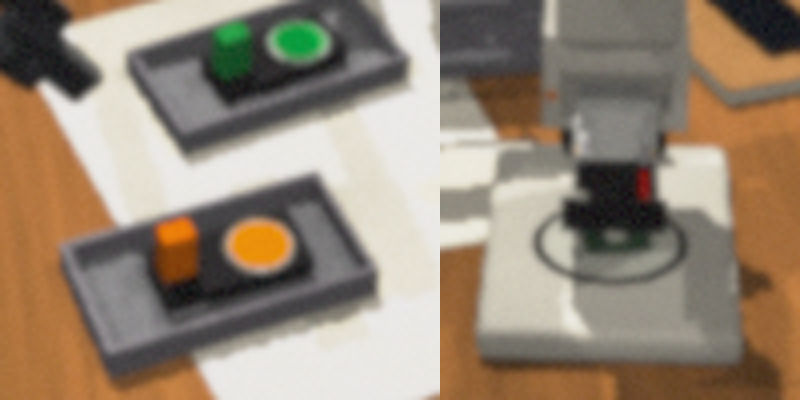

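The picture shows the cassette flat in the tray with its lug up at (177,250). The slide is still out, with the red tab sprung at (643,185) and the buckle in place.

```bash
python3 -c "
from bench import *
print(hand_in())"
```

```text
the job is handed in; nothing more can be done
None
```

The job is handed in: the orange cassette lies flat, lug up, in the empty tray, and the slide looks latched at its loading stop, about 71 mm out, with the red tab sprung.

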